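Close a swab sample tube and show its label to the camera

TASK

The swab taken from the maize tray is waiting in its stand: push it down into the one open tube in the rack and press its cap firmly home on the rim. Then take hold of that closed tube by its wall (the cap alone does not carry it), lift it out of the rack and hold it up to the camera: upright, the label squarely facing the lens, level with it and 10 cm in front of it. Finish while still holding it there, and leave the other tubes, the dish and the jar alone and the camera untouched.

Things in the scene. Friction and masses are not known exactly. Their poses are not given: they have to be found in the camera images.
- swab: Swab, about 15 g: ribbed grey cap 18 mm across, 24 mm tall; below it a plug 12.5 mm across, 10 mm long, then a 4 mm stick and 7 mm bud. Origin on the axis at the cap's underside (top z = +24 mm, bud tip z = -90 mm), z up. At the start it hangs upright in its stand, cap resting on the rim 110 mm above the bench. In the tube the plug is a loose fit: lifting the cap pulls it out again.
- swab_stand: Stand that holds the swab at the start, fixed to the bench: steel foot 72 mm across, 13 mm high, and an upright white sleeve, 22 mm outside, 16 mm inside diameter, rim 110 mm above the bench. Origin at the centre of its foot on the bench. Left or right of the rack, the camera on the other side.
- sample_tube: The open tube, the only uncapped one in the rack: clear, 20 mm outside, 15 mm inside diameter, 110 mm tall, floor 4 mm, about 25 g. Origin at the centre of its underside, z up. White label 36 to 66 mm above the bottom on one side; +x points out through its middle, at the start towards the rack's far side (within 5 deg). The wall above the label is 44 mm high, the cap narrower than the tube.
- tube_rim (a point): Centre of the open tube's mouth, 110 mm above its bottom, in the plane of the rim; when the swab is home the swab's origin lies here.
- label (a point): Point on the sample tube's axis at the height of the middle of its label, 51 mm above the tube's bottom, 10 mm behind the label's face; axes as the tube's.
- rack: White grid rack fixed to the bench, 64 mm deep (x), 151 mm long (y), 40 mm high, 2 rows of 5 square cells 23 mm wide, pitch 29 mm. Origin at the centre of its underside; x points to its far long side, away from the robot. Tubes stand on its base plate, 6 mm above the bench, in the first, middle and last cell of the far row (x = 14.5 mm), 58 mm apart, in any order.
- full_tube_1: One of the two closed tubes of the same kind in the rack (cap top 140 mm above the bench), to be left alone. Origin at the centre of its underside.
- full_tube_2: The other closed tube in the rack, same as full_tube_1, to be left alone. Origin at the centre of its underside.
- lens (a point): Centre of the front glass of the label camera, a black camera with white ring light on a column. It looks level along this point's -x, roughly towards the robot; z up. 140 to 190 mm above the bench. The camera reaches 26 mm above and beside the lens axis (a clamp knob 43 mm to +y); its column, 57 mm behind the glass, reaches 227 mm above the bench. Not to be touched.
- petri_dish: Closed clear dish 92 mm across and 16 mm high lying beyond the rack, to be left alone. Origin at the centre of its underside.
- seed_jar: Squat amber glass jar with a white lid, 62 mm across and 75 mm high, at the left near side, to be left alone. Origin at the centre of its underside.
- camera_stand: The camera's stand with the camera on it, fixed to the bench. Origin at the centre of its grey foot on the bench; the lens is 22 mm from here towards -x (the way the camera looks); axes as the lens point's.
There are look-alikes about, which are no part of the job. What is shaped like the rack but pink is not meant.

How it is judged:
By the outcome, as a careful person would: the job done as asked, in the order asked, and still so for the second after the job is handed in, while the arm keeps its last pose, push and grip.
It also fails if it takes over 72 s, if anything falls off the work surface, if the arm or the gripper's body presses on something with over 40 N, if the wrist force passes 120 N, or if a joint passes its speed limit or range.

ROBOT

A 6-joint arm with a two-finger parallel gripper is mounted at the origin on the work surface. World frame = base frame: x ahead of the robot, y to its left, z up, the work surface at z = 0. Lengths are in m, angles in rad, forces in N, time in s.
With the tool pointing down it reaches from about 0.325 to 0.9 m from the base axis. Payload 6.1 kg.
Tool frame: the origin (TCP) lies midway between the tips of the shut fingers; the grasp point (between the pads) lies 19 mm behind it; z points along the fingers, y is the line along which they close (so a half turn about z gives the same grasp; the last joint's range is limited). The gripper opens to 87 mm and grips with 3 to 60 N. Pads are 19 mm wide; open, the fingers measure 117 mm over their backs; the gripper's body (75 mm by 190 mm) begins 51 mm behind the grasp point.
Start: joints at [1.164, 0.22, 1.526, -0, 1.395, -0.126], TCP at [0.173, 0.601, 0.223] pointing down, gripper open.
Joint ranges: [-2.98, 2.98], [-0.91, 2.08], [0.09, 2.57], [-1.24, 4.39], [0.2, 2.65], [-2.68, 2.68]. Speed limits (rad/s): [2.57, 2.57, 3.01, 3.14, 3.14, 3.14].

INTERFACE

Orientations are given as a unit quaternion [w, x, y, z].
In Python, from bench import bot gives the robot as it stands.
- The arm moves only by the tool move_arm, never from a script. Its argument "series" is a list of rows, each a list of 7 numbers: the shift along the tool's x, y, z in m, then the turn, a rotation vector about the tool's x, y, z in degrees, then the finger opening in m, from 0 to 0.087. A call has 1 to 10 rows; each row is the pose to reach, as a shift and turn from the pose commanded when the call began, along the tool's axes at that moment; what a row does not reach only later rows make up. A row lasts 1/10 s, in which the tool goes at most 50 mm and 8.59 degrees, less where a joint would pass 70% of its speed; a pose out of reach is approached as far as the arm can. A call with a gripper value outside its range is refused whole. The fingers move at their own pace and stop on an object; "newtons" is the grip in N (left out, the last holds). Time passes only in rows, so rows that repeat a pose let the fingers close. It gives the time, the measured TCP pose, the force, the opening and the grip force at its end, in the units of the state.
- bot.get_obs(): the state, without advancing time (a new reading comes with each control period).
- bot.snapshot(name): name is "side" or "top"; returns the picture (420x560x3 uint8, red, green, blue); there is no depth.
- bot.camera_info(name): a dict with "intrinsics" (3x3 intrinsics, pixels), "R" (3x3) and "t" (3): a world point X has camera coordinates R X + t. Camera axes: x right, y down, z forward; pixel columns grow to the right and rows downward; lengths in m; the calibration is good to about 2 mm. A picture is of the moment at which its call begins. camera_info takes no time and is no camera call.
- bot.close_job(): hands the job in; it is judged then, once.
Trained networks look in the newest picture that a camera, given by its name, has taken for a name from the list of things; names that differ only in an ending like _2 or _b are one class to them, and where a whole thing is asked for, a point or a joint stands for the part that bears it (a point fixed in the world has none). Each returns a list of dicts, best first, with "p" (0 to 1); they miss things now and then, are a little off and sometimes report something else, mostly with a low value. They report only what shows in the picture. A call takes as long as a camera call. They do not tell look-alikes from the thing itself.
- bot.spot_in(label, camera): "location" ([x, y, z] in m, in world coordinates, good to about 4 mm: the middle of the surface that is visible of it).
- bot.regions_of(label, camera): "mask" (420x560 bool, what is visible of it).
- bot.spot_point(label, camera): "location" ([x, y, z] in m, in world coordinates, good to about 4 mm: a listed point, or the origin of a listed thing).
The state is a dict: "time_s": time; "joint_pos": joint angles; "joint_velocities": joint speeds; "joint_torque": joint torques, N m; "ee_pos": TCP position; "eef_rot": TCP orientation; "contact_force": force on the tool from outside, world axes, zero at the start; "moment": the same for the moment, N m; "grip_width": opening from 0.0 (shut) to 1.0 (fully open); "grasp_force": force on a finger pad.
Only numpy, scipy, OpenCV 4.12 (cv2) and the standard library are available. Lean on these libraries where they do the work, as an engineer would, in place of code of your own. Each camera call takes 0.05 s, during which the arm holds its last target. There are 200 camera calls.

## Working session

There is one attempt and no reset: what is moved stays moved. The work goes in short steps, Python scripts to look and compute and a tool call to move; the robot and the scene stay as the last step left them, time stands still between calls to the robot, and variables do not carry over. Pictures are saved under pics/ and viewed, at most 10 in all, crops included, and the job is handed in when it is done.

Besides the shell and the picture viewer there is one more tool, called after ">>>" as name(argument=value, ...), one argument or row to a line, values as JSON. move_arm: Moves the arm, as the interface text tells. Its arguments: {"type":"object","properties":{"series":{"type":"array","items":{"type":"array","items":{"type":"number"}}},"newtons":{"type":"number"}},"required":["series"]}

```bash
mkdir -p pics; ls; python3 - <<'E'
from bench import bot
import cv2, numpy as np
np.set_printoptions(precision=4,suppress=True)
o=bot.get_obs();print(o)
for c in("side","top"):
    im=bot.snapshot(c);cv2.imwrite(f"pics/{c}0.png",im[:,:,::-1])
    ci=bot.camera_info(c);print(c,ci["intrinsics"],ci["R"],ci["t"], -ci["R"].T@ci["t"])
    for l in["swab","swab_stand","sample_tube","tube_rim","rack","full_tube_1","lens","petri_dish","seed_jar","camera_stand"]:
        print(l,[(np.round(d["location"],4).tolist(),round(d["p"],2)) for d in bot.spot_point(l,c)][:4])
E
```

```text
pics
{'time_s': 0.0, 'joint_pos': array([ 1.1639,  0.2212,  1.5276, -0.    ,  1.3947, -0.1261]), 'joint_velocities': array([ 0.0001,  0.0007,  0.0003, -0.0019, -0.0015,  0.0012]), 'joint_torque': array([ -0.0032, -49.4612, -38.737 ,   0.0695,   0.0573,  -0.0002]), 'ee_pos': array([0.1729, 0.5999, 0.2215]), 'eef_rot': array([-0.0003,  0.1399,  0.9902, -0.0009]), 'contact_force': array([ 0.3193, -0.3977, -1.2405]), 'moment': array([0.0166, 0.0083, 0.0012]), 'grasp_force': 0.0, 'grip_width': 0.9987834928816383}
side [[436.0231   0.     277.181 ]
 [  0.     436.0231 211.4928]
 [  0.       0.       1.    ]] [[ 0.8879 -0.4594  0.0227]
 [-0.2701 -0.5608 -0.7827]
 [ 0.3723  0.6888 -0.622 ]] [-0.4399  0.2369  0.7103] [ 0.1901 -0.5585  0.6373]
swab [([0.6027, 0.2212, 0.1115], 0.65)]
swab_stand [([0.6016, 0.2208, 0.0023], 0.96)]
sample_tube [([0.4722, -0.0084, 0.0053], 0.91)]
tube_rim [([0.4731, -0.0082, 0.1149], 0.69)]
rack [([0.4598, -0.0087, 0.003], 0.94), ([0.3697, 0.1677, -0.0004], 0.94), ([0.3744, -0.2029, -0.0006], 0.76), ([0.4759, -0.0118, 0.0564], 0.19)]
full_tube_1 [([0.4771, 0.0494, 
[... 479 characters left out ...]
65]
 [ 0.1566 -0.0301 -0.9872]] [0.0345 0.5469 0.796 ] [0.4154 0.0616 0.8704]
swab [([0.6035, 0.2207, 0.1083], 0.62)]
swab_stand [([0.6013, 0.2252, -0.0005], 0.76)]
sample_tube [([0.4764, -0.0094, -0.0001], 0.43)]
tube_rim [([0.4782, -0.0105, 0.1208], 0.55)]
rack [([0.3639, 0.1691, 0.0011], 0.95), ([0.4606, -0.0053, -0.0033], 0.66), ([0.3713, -0.2021, 0.0021], 0.56)]
full_tube_1 [([0.4733, -0.0687, 0.005], 0.58), ([0.683, -0.0255, 0.002], 0.49), ([0.4776, 0.0526, 0.0043], 0.48), ([0.5983, -0.2362, -0.0033], 0.43)]
lens [([0.5733, -0.2337, 0.1738], 0.89)]
petri_dish [([0.684, -0.0277, 0.0003], 0.93)]
seed_jar [([0.3771, 0.3693, -0.0007], 0.7)]
camera_stand [([0.5959, -0.2389, -0.0028], 0.66)]
```

View pics/side0.png

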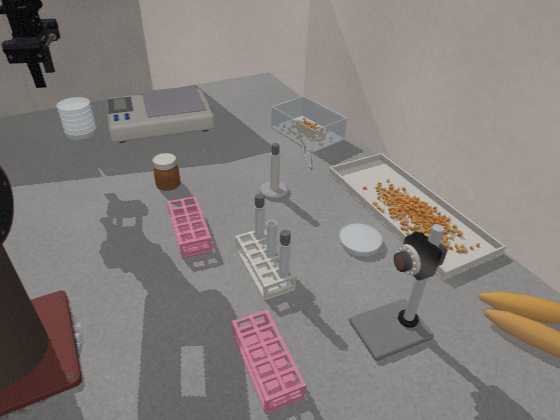

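View pics/top0.png

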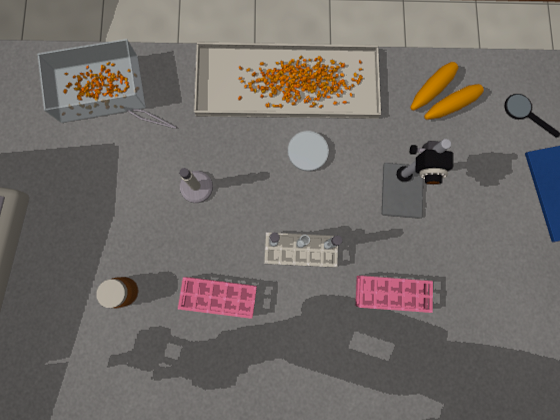

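```bash
python3 - <<'E'
import cv2, numpy as np
s=cv2.imread("pics/side0.png");t=cv2.imread("pics/top0.png")
def c(im,x0,y0,w,h,k):return cv2.resize(im[y0:y0+h,x0:x0+w],None,fx=k,fy=k,interpolation=cv2.INTER_CUBIC)
C=np.zeros((600,800,3),np.uint8)
for im,(X,Y) in((c(s,230,185,75,115,5),(0,0)),(c(t,255,225,95,50,4),(380,0)),(c(t,165,155,60,50,4),(380,205)),(c(t,375,130,45+40,60,4),(380,600-190)) if 0 else (c(t,375,130,90,48,4),(380,408)),(c(s,260,138,35,60,3),(640,205))):
    C[Y:Y+im.shape[0],X:X+im.shape[1]]=im[:600-Y,:800-X]
cv2.imwrite("pics/crop1.png",C)
E
cat > h.py <<'E'
from bench import bot
import cv2, numpy as np
np.set_printoptions(precision=4,suppress=True)
CI={c:bot.camera_info(c) for c in("side","top")}
P={c:v["intrinsics"]@np.c_[v["R"],v["t"]] for c,v in CI.items()}
def tri(s,t):
    X=cv2.triangulatePoints(P["side"],P["top"],np.float64(s).reshape(2,1),np.float64(t).reshape(2,1)).ravel();return X[:3]/X[3]
def proj(c,X):
    p=P[c]@np.r_[X,1];return p[:2]/p[2]
def atz(c,uv,z):
    v=CI[c];o=-v["R"].T@v["t"];d=v["R"].T@np.linalg.solve(v["intrinsics"],np.r_[uv,1]);return o+d*(z-o[2])/d[2]
E
```

```text
(no output)
```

View pics/crop1.png

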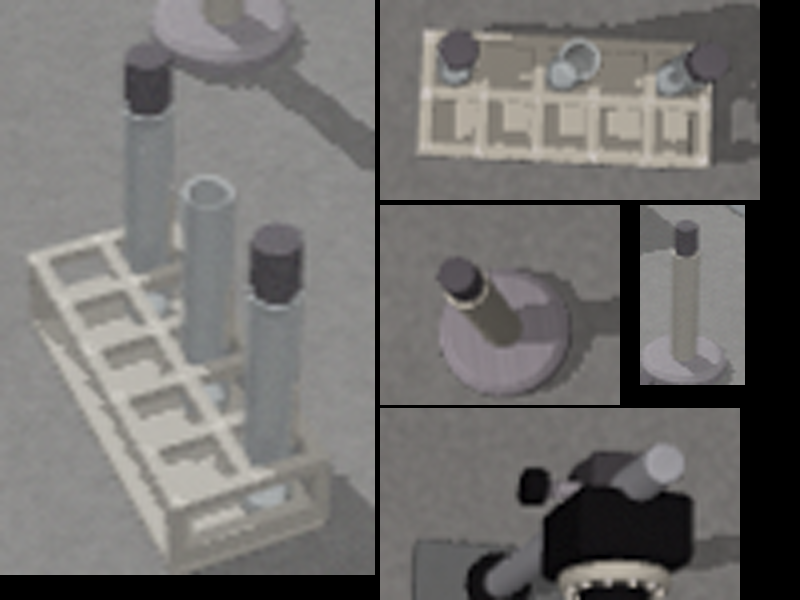

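The crop shows that of the three tubes in the white rack (side px (259,195), (272,223), (285,232)) only the middle one has an empty clear mouth, so it is the sample tube. The swab cap is at side (275,144), top (185,173). The rack at (265,260) is white, while the pink ones aren't meant.

```bash
python3 - <<'E'
from h import *
o=-.4
for n,s,t in(("swab top",(275.3,144.7),(185.2,173.2)),("rim",(271.6,223.4),(304.75,240)),("cap1",(259.2,195.2),(274.6,236.6)),("cap2",(285,232),(337.2,239.6))):
    X=tri(np.add(s,o),np.add(t,o)); print(n,X, np.round(proj("side",X)-np.add(s,o),1),np.round(proj("top",X)-np.add(t,o),1))
ims={c:bot.snapshot(c) for c in P}
M={}
for l in("camera_stand","rack","lens"):
  for c in P:
    for d in bot.regions_of(l,c)[:3]:
        m=d["mask"];v,u=np.nonzero(m);print(l,c,round(d["p"],2),m.sum(),u.min(),u.max(),v.min(),v.max(),u.mean(),v.mean())
for l in("lens","camera_stand","tube_rim","swab","label"):
  for c in P:
    for k in range(3):
        bot.snapshot(c)
        for d in bot.spot_point(l,c)[:1]:print(l,c,d["location"],round(d["p"],2))
# grey foot edges by colour in top image: foot corner mask
t=ims["top"];g=t[155:222,375:430].astype(int).mean(2);print(np.round(g[::4,::3]).astype(int))
E
```

```text
swab top [0.5999 0.2194 0.1355] [ 0.1 -0. ] [-0.1  0.2]
rim [ 0.4765 -0.0071  0.1161] [ 0.1 -0. ] [-0.1  0.1]
cap1 [0.4796 0.051  0.1417] [ 0.5 -0.1] [-0.2  0.6]
cap2 [ 0.4743 -0.0643  0.1409] [ 0.7 -0.1] [-0.3  0.7]
camera_stand side 0.86 5241 351 447 225 359 403.71188704445717 298.85918717801945
camera_stand top 0.84 3411 382 452 140 218 413.8337730870712 179.1225447082967
camera_stand top 0.46 121 297 309 235 247 302.8181818181818 241.1818181818182
rack side 0.98 1746 168 211 197 256 190.1368843069874 228.05956471935855
rack side 0.94 4136 232 304 311 412 268.59550290135394 362.2026112185687
rack side 0.85 1879 236 295 231 299 262.88664183076105 266.99467802022355
rack top 0.71 1743 265 337 234 266 300.69133677567413 251.8095238095238
rack top 0.62 2473 355 433 276 312 394.14840274969674 294.08613020622727
lens side 0.78 1640 395 446 232 278 419.094512195122 255.69939024390243
lens top 0.84 1255 410 453 141 185 432.19203187251 162.68207171314742
lens side [0.5756, -0.2319, 0.1734] 0.93
lens side [0.5757, -0.2329, 0.1784] 0.88
lens side [0.5734, -0.2343, 0.1793] 0.78
lens top [0.57
[... 1706 characters left out ...]
  96  95  96  97  95  95  94  93  95  66  93
  115]
 [112 120 113  98  97  96  94  95  95  96  97  96  96  95  95  96  86 101
  117]
 [116 113 111  96  98  96  96  96  93  95  94  96  95  94  94  96  86 117
  113]
 [116 113 110  98  98  99  96  95  95  97  95  95  96  95  96  94  85 116
  113]
 [116 117 110  98  98  98  96  96  94  94  97  95  95  94  96  97  85  90
  115]
 [113 116  95  98  97  98  98  98  96  94  97  96  96  94  93  96  88  99
  117]
 [114 114  97  99  96  97  96  96  96  97  97  96  96  96  94  96  83 120
  112]
 [115 113 116  88  86  82  77  80  81  87  92  94  93  95  96  97  83 118
  115]
 [115 115 115 112 113 114 115 111 113 114 118 118 118 117 117 118 112 113
  117]]
```

```bash
cat >> h.py <<'E'
from scipy.spatial.transform import Rotation as Ro
def rot(q):return Ro.from_quat(np.r_[q[1:],q[0]])
def goal(p,yaw):
    """shift (mm) and turn (deg) in tool axes to TCP p, tool down with tool y at yaw (deg) from world y"""
    o=bot.get_obs();R=rot(o["eef_rot"])
    a=np.radians(yaw);y=np.array([-np.sin(a),np.cos(a),0]);z=np.array([0,0,-1.]);T=Ro.from_matrix(np.c_[np.cross(y,z),y,z])
    print("t",o["time_s"],"p",o["ee_pos"],"f",o["contact_force"],"w",o["grip_width"]*87,o["grasp_force"])
    print("shift mm",R.inv().apply(np.array(p)-o["ee_pos"])*1000,"turn",(R.inv()*T).as_rotvec(degrees=True))
E
python3 - <<'E'
from h import *
goal([.600,.220,.20],-2.6)
t=bot.snapshot("top")
K=2000 # px/m
# rectify plane z=.008 : x 0.5..0.72, y -.33..-.17
c=[(.5,-.33),(.7,-.33),(.7,-.16),(.5,-.16)]
src=np.float32([proj("top",np.r_[q,.008]) for q in c]);dst=np.float32([((q[1]+.33)*K,(q[0]-.5)*K) for q in c])
H=cv2.getPerspectiveTransform(src,dst);r=cv2.warpPerspective(cv2.cvtColor(t,cv2.COLOR_RGB2GRAY),H,(340,400),flags=cv2.INTER_CUBIC)
m=((cv2.GaussianBlur(r,(0,0),3)<104)).astype(np.uint8)
# left edge: +y edge, columns -> scan rows
v=np.arange(60,400);
L=[(y,np.max(np.nonzero(m[y])[0])) for y in v if m[y].any()]
print(L[::20])
L2=np.array([(y,e) for y,e in L if abs(e-np.median([q[1] for q in L]))<15]);print("left yaw",np.degrees(np.arctan(np.polyfit(L2[:,0],L2[:,1],1)[0])))
B=np.array([(u,np.min(np.nonzero(m[:,u])[0])) for u in range(340) if m[:,u].any()]);print(B[::15].tolist())
E
```

```text
t 4.5 p [0.1732 0.6005 0.2225] f [-0.2496 -0.3941 -0.0934] w 86.75191511572069 0.0
shift mm [-515.5403 -247.3266   22.5254] turn [  0.0006  -0.0009 -13.4909]
[(np.int64(66), np.int64(130)), (np.int64(86), np.int64(286)), (np.int64(106), np.int64(287)), (np.int64(126), np.int64(284)), (np.int64(146), np.int64(283)), (np.int64(166), np.int64(282)), (np.int64(186), np.int64(280)), (np.int64(206), np.int64(279)), (np.int64(226), np.int64(277)), (np.int64(246), np.int64(274)), (np.int64(266), np.int64(274)), (np.int64(286), np.int64(273)), (np.int64(306), np.int64(270)), (np.int64(326), np.int64(128)), (np.int64(346), np.int64(123)), (np.int64(366), np.int64(149)), (np.int64(386), np.int64(148))]
left yaw -4.235053236710656
[[0, 229], [15, 220], [30, 220], [45, 219], [60, 220], [75, 216], [90, 76], [105, 69], [120, 66], [135, 67], [150, 69], [165, 70], [180, 70], [195, 0], [210, 0], [225, 0], [240, 0], [255, 0], [270, 0], [285, 0], [300, 0], [315, 0], [330, 0]]
```

>>> move_arm(
  series=[
    [-0.515,-0.247,0,0,0,-13.5,0.05],
    [-0.515,-0.247,0,0,0,-13.5,0.05],
    [-0.515,-0.247,0,0,0,-13.5,0.05],
    [-0.515,-0.247,0,0,0,-13.5,0.05],
    [-0.515,-0.247,0,0,0,-13.5,0.05],
    [-0.515,-0.247,0,0,0,-13.5,0.05],
    [-0.515,-0.247,0,0,0,-13.5,0.05],
    [-0.515,-0.247,0,0,0,-13.5,0.05],
    [-0.515,-0.247,0,0,0,-13.5,0.05],
    [-0.515,-0.247,0,0,0,-13.5,0.05],
  ],
  newtons=15,
)

```text
time_s: 5.55
ee_pos: [0.5464, 0.2675, 0.2228]
eef_rot: [0.0, 0.023, 1.0, 0.0]
contact_force: [0.3, 0.4, -0.1]
grip_width: 0.574
grasp_force: 0.0
```

```bash
python3 -c "
from h import *
goal([.600,.220,.17],-2.6)"
```

```text
t 5.55 p [0.5464 0.2675 0.2228] f [ 0.3374  0.4005 -0.1468] w 49.94699320987765 0.0
shift mm [-55.6389 -45.0585  52.8408] turn [0.0195 0.0311 0.0053]
```

>>> move_arm(
  series=[
    [-0.055,-0.045,0.02,0,0,0,0.05],
    [-0.055,-0.045,0.053,0,0,0,0.05],
    [-0.055,-0.045,0.053,0,0,0,0.05],
    [-0.055,-0.045,0.053,0,0,0,0.05],
  ],
)

```text
time_s: 5.95
ee_pos: [0.5972, 0.2211, 0.1682]
eef_rot: [-0.002, 0.023, 1.0, -0.0]
contact_force: [0.0, -0.2, 1.5]
grip_width: 0.575
grasp_force: 0.0
```

```bash
python3 - <<'E'
from h import *
goal([.600,.220,.113],-2.6)
s=bot.snapshot("side");t=bot.snapshot("top")
print([ (bot.spot_point("swab",c)[0]["location"]) for c in P if bot.spot_point("swab",c)])
a=cv2.resize(s[100:200,225:325],None,fx=4,fy=4);b=cv2.resize(t[110:210,140:240],None,fx=4,fy=4)
cv2.imwrite("pics/g1.png",np.hstack([a,b])[:,:,::-1])
E
```

```text
t 5.95 p [0.5972 0.2211 0.1682] f [ 0.0077 -0.1682  1.4627] w 49.9871516582005 0.0
shift mm [-3.0367 -0.9578 55.1904] turn [-0.0243 -0.1847 -0.069 ]
[[0.6006, 0.2199, 0.0028]]
```

View pics/g1.png

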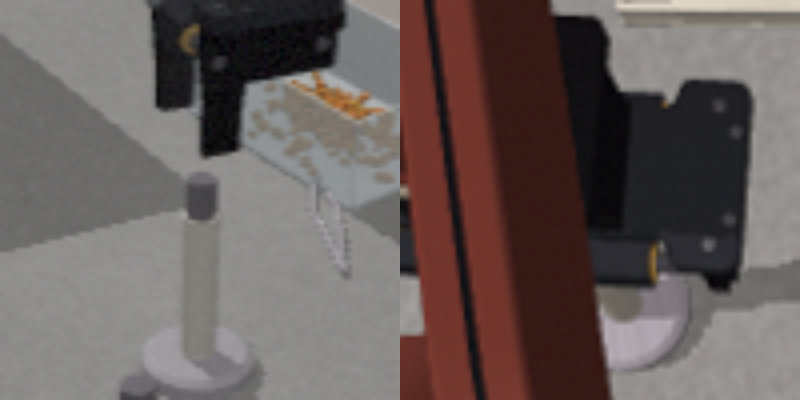

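The side view shows the fingers straddling the swab cap (crop px (203,178)); the arm hides the top view. Descending.

>>> move_arm(
  series=[
    [-0.003,-0.001,0.02,0,0,0,0.05],
    [-0.003,-0.001,0.04,0,0,0,0.05],
    [-0.003,-0.001,0.055,0,0,0,0.05],
    [-0.003,-0.001,0.055,0,0,0,0.05],
    [-0.003,-0.001,0.055,0,0,0,0.01],
    [-0.003,-0.001,0.055,0,0,0,0.01],
    [-0.003,-0.001,0.055,0,0,0,0.01],
    [-0.003,-0.001,0.055,0,0,0,0.01],
    [-0.003,-0.001,0.055,0,0,0,0.01],
    [-0.003,-0.001,0.055,0,0,0,0.01],
  ],
  newtons=15,
)

```text
time_s: 7.2
ee_pos: [0.6012, 0.2209, 0.1151]
eef_rot: [0.0, 0.023, 1.0, 0.0]
contact_force: [-0.1, 2.8, 1.3]
grip_width: 0.183
grasp_force: 15.0
```

```bash
python3 -c "
from h import *
goal([.600,.220,.26],-2.6)"
```

```text
t 7.2 p [0.6012 0.2209 0.1151] f [-0.1451  2.7768  1.2666] w 15.948690061011748 15.001010298728943
shift mm [   1.0414   -0.8492 -144.9345] turn [0.0456 0.0466 0.0106]
```

>>> move_arm(
  series=[
    [0,0,-0.03,0,0,0,0.01],
    [0,0,-0.07,0,0,0,0.01],
    [0,0,-0.12,0,0,0,0.01],
    [0,0,-0.155,0,0,0,0.01],
    [0,0,-0.155,0,0,0,0.01],
    [0,0,-0.155,0,0,0,0.01],
  ],
  newtons=25,
)

```text
time_s: 7.8
ee_pos: [0.6015, 0.2206, 0.2708]
eef_rot: [0.001, 0.023, 1.0, 0.0]
contact_force: [-0.3, -0.1, -1.7]
grip_width: 0.185
grasp_force: 25.0
```

```bash
python3 -c "
from h import *
goal([.477,-.0075,.265],-2.6)"
```

```text
t 7.8 p [0.6015 0.2206 0.2708] f [-0.2597 -0.0686 -1.693 ] w 16.08927969385035 24.952754974365234
shift mm [ 114.0478 -233.4628    5.4067] turn [0.0322 0.1407 0.0086]
```

>>> move_arm(
  series=[
    [0.02,-0.04,0,0,0,0,0.01],
    [0.04,-0.082,0,0,0,0,0.01],
    [0.06,-0.123,0,0,0,0,0.01],
    [0.08,-0.164,0,0,0,0,0.01],
    [0.1,-0.205,0,0,0,0,0.01],
    [0.114,-0.233,0,0,0,0,0.01],
    [0.114,-0.233,0,0,0,0,0.01],
    [0.114,-0.233,0,0,0,0,0.01],
    [0.114,-0.233,0,0,0,0,0.01],
    [0.114,-0.233,0,0,0,0,0.01],
  ],
)

```text
time_s: 8.8
ee_pos: [0.4767, -0.0061, 0.2689]
eef_rot: [-0.001, 0.022, 1.0, 0.0]
contact_force: [-0.5, -0.4, 0.6]
grip_width: 0.188
grasp_force: 25.0
```

```bash
python3 - <<'E'
from h import *
goal([.477,-.0075,.265],-2.6)
s=bot.snapshot("side");t=bot.snapshot("top")
a=cv2.resize(s[135:285,215:315],None,fx=4,fy=4,interpolation=cv2.INTER_CUBIC);b=cv2.resize(t[180:280,250:350],None,fx=4,fy=4)
b=np.vstack([b,np.zeros((200,400,3),np.uint8)])
cv2.imwrite("pics/g2.png",np.hstack([a,b])[:,:,::-1])
print([bot.spot_point("swab",c)[:1] for c in P])
E
```

```text
t 8.8 p [ 0.4767 -0.0061  0.2689] f [-0.4714 -0.4164  0.598 ] w 16.33586533395561 24.952292740345
shift mm [-0.4025 -1.3547  3.9109] turn [ 0.0221 -0.0626  0.0953]
[[{'location': [0.4746, -0.0083, 0.2662], 'p': 0.63}], []]
```

View pics/g2.png

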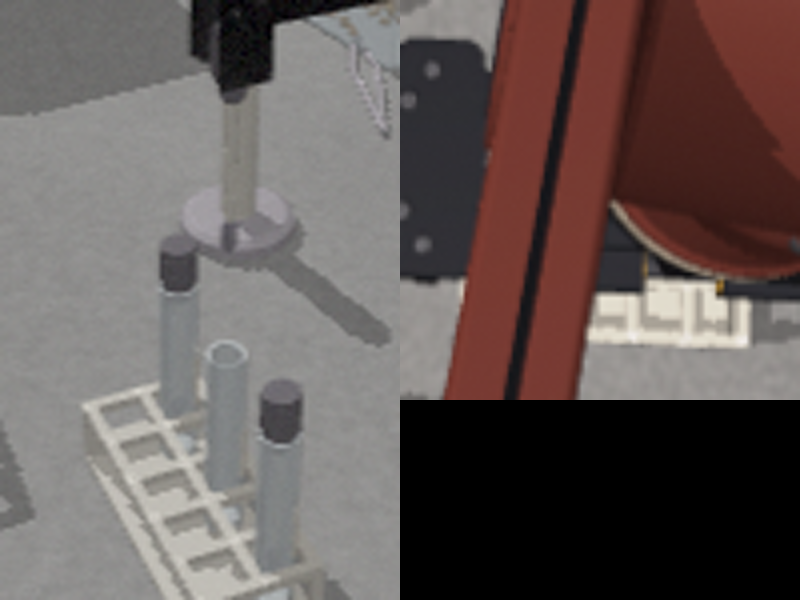

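```bash
python3 - <<'E'
from h import *
o=bot.get_obs();p=o["ee_pos"];print(p)
for dz in(-.005,-.095+.0035): print(dz,proj("side",p+[0,0,dz]))
print("rim",proj("side",[.4765,-.0075,.116]),"d/dx",(proj("side",[.4865,-.0075,.116])-proj("side",[.4765,-.0075,.116])),"d/dy",(proj("side",[.4765,.0025,.116])-proj("side",[.4765,-.0075,.116])))
s=bot.snapshot("side")
def big(x0,y0,w,h,k):return cv2.resize(s[y0:y0+h,x0:x0+w],None,fx=k,fy=k,interpolation=cv2.INTER_CUBIC)
cv2.imwrite("pics/g3.png",np.hstack([big(255,150,30,50,12),big(255,205,30,50,12)])[:,:,::-1])
E
```

```text
[ 0.4767 -0.0064  0.2694]
-0.005 [272.5333 153.8058]
-0.0915 [271.7477 196.0243]
rim [271.4262 223.1344] d/dx [ 4.7819 -1.4999] d/dy [-2.4024 -3.09  ]
```

View pics/g3.png

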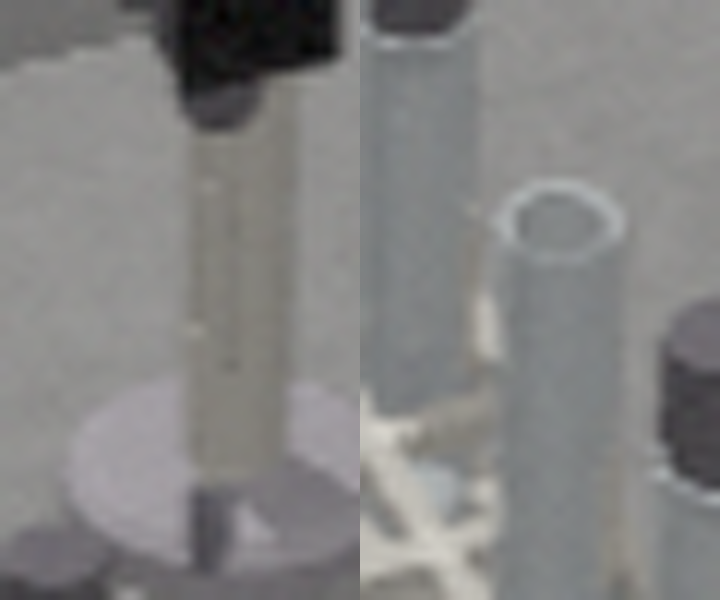

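The crop shows the swab hanging vertical: plug bottom at about (273,161), bud at (272,196). The open rim is at (271.2,223), so a shift of about 1 mm to the image left is needed.

>>> move_arm(
  series=[
    [0.001,0.0005,0.02,0,0,0,0.01],
    [0.001,0.0005,0.04,0,0,0,0.01],
    [0.001,0.0005,0.055,0,0,0,0.01],
    [0.001,0.0005,0.07,0,0,0,0.01],
    [0.001,0.0005,0.085,0,0,0,0.01],
    [0.001,0.0005,0.1,0,0,0,0.01],
    [0.001,0.0005,0.115,0,0,0,0.01],
    [0.001,0.0005,0.125,0,0,0,0.01],
    [0.001,0.0005,0.127,0,0,0,0.01],
    [0.001,0.0005,0.127,0,0,0,0.01],
  ],
)

```text
time_s: 10.05
ee_pos: [0.4755, -0.0065, 0.1425]
eef_rot: [-0.0, 0.023, 1.0, 0.0]
contact_force: [0.2, 0.2, -0.1]
grip_width: 0.184
grasp_force: 25.0
```

```bash
python3 - <<'E'
from h import *
goal([.4758,-.006,.121],-2.6)
for i in range(3):print(bot.get_obs()["contact_force"])
s=bot.snapshot("side")
def big(x0,y0,w,h,k):return cv2.resize(s[y0:y0+h,x0:x0+w],None,fx=k,fy=k,interpolation=cv2.INTER_CUBIC)
cv2.imwrite("pics/g4.png",big(245,195,50,60,10)[:,:,::-1])
E
```

```text
t 10.05 p [ 0.4755 -0.0065  0.1425] f [ 0.164   0.244  -0.1383] w 15.994381728889685 24.952201545238495
shift mm [-0.2495  0.5538 21.4634] turn [ 0.0015 -0.0194  0.0113]
[ 0.164   0.244  -0.1383]
[ 0.164   0.244  -0.1383]
[ 0.164   0.244  -0.1383]
```

View pics/g4.png

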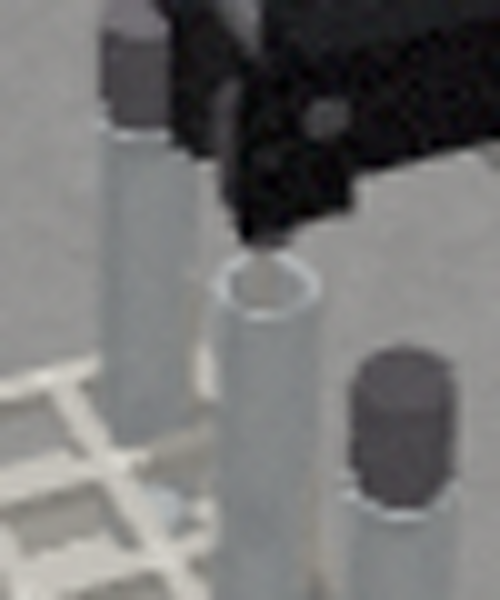

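The stick is inside the mouth (rim at crop (267,288), plug at (268,243)) and there is no contact force. Lowering the plug in.

>>> move_arm(
  series=[
    [0,0.0003,0.004,0,0,0,0.01],
    [0,0.0003,0.008,0,0,0,0.01],
    [0,0.0003,0.011,0,0,0,0.01],
    [0,0.0003,0.014,0,0,0,0.01],
    [0,0.0003,0.016,0,0,0,0.01],
    [0,0.0003,0.016,0,0,0,0.01],
  ],
)

```text
time_s: 10.7
ee_pos: [0.4753, -0.0062, 0.1261]
eef_rot: [-0.0, 0.023, 1.0, 0.0]
contact_force: [0.1, 0.7, 0.0]
grip_width: 0.185
grasp_force: 25.0
```

>>> move_arm(
  series=[
    [0,0,0.003,0,0,0,0.01],
    [0,0,0.005,0,0,0,0.01],
    [0,0,0.007,0,0,0,0.01],
    [0,0,0.007,0,0,0,0.01],
  ],
)

```text
time_s: 11.1
ee_pos: [0.477, -0.0065, 0.1211]
eef_rot: [0.002, 0.023, 1.0, -0.0]
contact_force: [-0.8, -0.3, 6.7]
grip_width: 0.187
grasp_force: 25.0
```

>>> move_arm(
  series=[
    [0,0,0.002,0,0,0,0.01],
    [0,0,0.003,0,0,0,0.01],
    [0,0,0.003,0,0,0,0.01],
  ],
)

```text
time_s: 11.4
ee_pos: [0.4793, -0.0069, 0.1208]
eef_rot: [0.004, 0.023, 1.0, -0.001]
contact_force: [-0.9, 1.1, 19.3]
grip_width: 0.181
grasp_force: 25.0
```

>>> move_arm(
  series=[
    [0,0,0.0015,0,0,0,0.01],
    [0,0,0.0015,0,0,0,0.01],
    [0,0,0.0015,0,0,0,0.01],
  ],
  newtons=35,
)

```text
time_s: 11.7
ee_pos: [0.4805, -0.007, 0.1206]
eef_rot: [0.005, 0.023, 1.0, -0.001]
contact_force: [-1.0, 0.6, 24.9]
grip_width: 0.182
grasp_force: 35.1
```

```bash
python3 -c "
from h import *
goal([.476,-.007,.121],-2.6)"
```

```text
t 11.7 p [ 0.4805 -0.007   0.1206] f [-1.0036  0.5806 24.95  ] w 15.82213887363527 35.05816698074341
shift mm [ 4.4492 -0.1749 -0.3995] turn [-0.0763  0.6237  0.0154]
```

>>> move_arm(
  series=[
    [0,0,-0.003,0,0,0,0.01],
    [0,0,-0.0055,0,0,0,0.01],
    [0,0,-0.0055,0,0,0,0.01],
    [0,0,-0.0055,0,0,0,0.04],
    [0,0,-0.0055,0,0,0,0.04],
    [0,0,-0.0055,0,0,0,0.04],
    [0,0,-0.0055,0,0,0,0.04],
    [0,0,-0.0055,0,0,0,0.04],
  ],
)

```text
time_s: 12.5
ee_pos: [0.4753, -0.0062, 0.1202]
eef_rot: [-0.0, 0.023, 1.0, 0.0]
contact_force: [0.2, 0.6, 0.6]
grip_width: 0.447
grasp_force: 0.0
```

```bash
python3 - <<'E'
from h import *
goal([.477,-.007,.082],-2.6)
s=bot.snapshot("side")
def big(x0,y0,w,h,k):return cv2.resize(s[y0:y0+h,x0:x0+w],None,fx=k,fy=k,interpolation=cv2.INTER_CUBIC)
cv2.imwrite("pics/g5.png",big(225,180,80,75,8)[:,:,::-1])
E
```

```text
t 12.5 p [ 0.4753 -0.0062  0.1202] f [0.1677 0.5526 0.6303] w 38.872860107103996 0.0
shift mm [-1.8043 -0.7381 38.1922] turn [ 0.0068 -0.0395  0.0084]
```

View pics/g5.png

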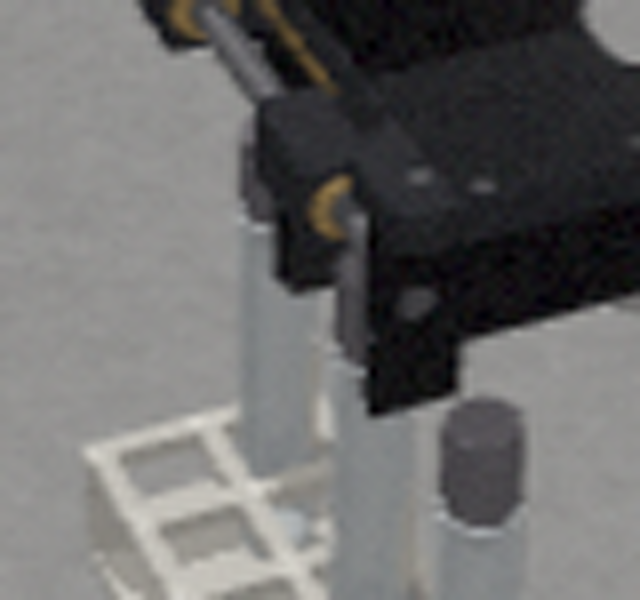

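The cap sits flush on the middle tube's rim (crop (350,365)) and the fingers are open, clear of the neighbours. Descending to the wall.

>>> move_arm(
  series=[
    [-0.001,-0.0005,0.01,0,0,0,0.04],
    [-0.001,-0.0005,0.02,0,0,0,0.04],
    [-0.001,-0.0005,0.03,0,0,0,0.04],
    [-0.001,-0.0005,0.038,0,0,0,0.04],
    [-0.001,-0.0005,0.038,0,0,0,0.04],
  ],
  newtons=15,
)

```text
time_s: 13.05
ee_pos: [0.4751, -0.0065, 0.0806]
eef_rot: [-0.002, 0.023, 1.0, 0.0]
contact_force: [0.1, 0.7, 0.0]
grip_width: 0.461
grasp_force: 0.0
```

>>> move_arm(
  series=[
    [0,0,0,0,0,0,0.01],
    [0,0,0,0,0,0,0.01],
    [0,0,0,0,0,0,0.01],
    [0,0,0,0,0,0,0.01],
    [0,0,0,0,0,0,0.01],
    [0,0,0,0,0,0,0.01],
  ],
  newtons=15,
)

```text
time_s: 13.65
ee_pos: [0.4769, -0.0068, 0.083]
eef_rot: [0.0, 0.023, 1.0, -0.0]
contact_force: [-0.4, 0.4, 2.4]
grip_width: 0.214
grasp_force: 15.0
```

>>> move_arm(
  series=[
    [0,0,-0.02,0,0,0,0.01],
    [0,0,-0.05,0,0,0,0.01],
    [0,0,-0.09,0,0,0,0.01],
    [0,0,-0.13,0,0,0,0.01],
    [0,0,-0.155,0,0,0,0.01],
    [0,0,-0.155,0,0,0,0.01],
    [0,0,-0.155,0,0,0,0.01],
  ],
  newtons=20,
)

```text
time_s: 14.35
ee_pos: [0.4765, -0.0068, 0.2375]
eef_rot: [0.0, 0.023, 1.0, -0.0]
contact_force: [0.4, -0.4, -0.6]
grip_width: 0.216
grasp_force: 20.0
```

```bash
python3 - <<'E'
from h import *
goal([.471,-.226,.22],-4.4)
L=[]
for i in range(8):
  for c in P:
    bot.snapshot(c)
    for d in bot.spot_point("lens",c)[:1]:L.append((c,*d["location"]))
for c in P:
    a=np.array([l[1:] for l in L if l[0]==c]);
    if len(a):print(c,len(a),a.mean(0),a.std(0),"px",proj(c,a.mean(0)))
E
```

```text
t 14.35 p [ 0.4765 -0.0068  0.2375] f [ 0.366  -0.4216 -0.6076] w 18.780577911536415 19.999992670653654
shift mm [  -4.3618 -219.2192   17.4892] turn [-0.0068  0.0337  1.813 ]
side 7 [ 0.5766 -0.2333  0.1782] [0.0018 0.0011 0.0006] px [399.5526 259.8973]
top 1 [ 0.4646 -0.0071 -0.0002] [0. 0. 0.] px [299.5271 249.4591]
```

>>> move_arm(
  series=[
    [0,-0.04,0,0,0,0,0.01],
    [0,-0.08,0,0,0,0,0.01],
    [0,-0.12,0,0,0,0.5,0.01],
    [0,-0.16,0,0,0,1,0.01],
    [0,-0.2,0.01,0,0,1.8,0.01],
    [-0.0045,-0.219,0.0175,0,0,1.8,0.01],
    [-0.0045,-0.219,0.0175,0,0,1.8,0.01],
    [-0.0045,-0.219,0.0175,0,0,1.8,0.01],
    [-0.0045,-0.219,0.0175,0,0,1.8,0.01],
  ],
)

```text
time_s: 16.85
ee_pos: [0.4713, -0.2248, 0.2204]
eef_rot: [0.0, 0.038, 0.999, 0.0]
contact_force: [-0.1, -0.3, -1.0]
grip_width: 0.214
grasp_force: 20.0
```

```bash
python3 - <<'E'
from h import *
t=np.mean([proj("top",x) for x in([.5733,-.2337,.1738],[.5743,-.2354,.1719],[.5774,-.2367,.1739])],0)
X=tri((399.55,259.9),t);print("lens tri",X,t,proj("side",X),proj("top",X))
goal([.471,-.2265,.203],-4.4)
for l in("label","sample_tube","tube_rim","swab"):
  for c in P:
    for k in range(2):
      bot.snapshot(c);print(l,c,[(d["location"],round(d["p"],2)) for d in bot.spot_point(l,c)[:2]])
s=bot.snapshot("side");t=bot.snapshot("top")
a=cv2.resize(s[180:300,300:440],None,fx=4,fy=4,interpolation=cv2.INTER_CUBIC)
b=cv2.resize(t[110:230,375:435],None,fx=4,fy=4)
cv2.imwrite("pics/g6.png",np.hstack([a,b])[:,:,::-1])
E
```

```text
lens tri [ 0.5749 -0.2336  0.1788] [432.0542 183.3873] [398.843  260.1013] [432.3961 182.7367]
t 16.85 p [ 0.4713 -0.2248  0.2204] f [-0.1021 -0.269  -0.9837] w 18.576989381146106 20.00012339117174
shift mm [ 0.1639 -1.6815 17.3816] turn [0.0151 0.015  0.0606]
label side [([0.4692, -0.2278, 0.1956], 0.66)]
label side [([0.4721, -0.2271, 0.1915], 0.71)]
label top [([0.5992, -0.2378, -0.0029], 0.3)]
label top []
sample_tube side [([0.4692, -0.2249, 0.1422], 0.57)]
sample_tube side [([0.4666, -0.2277, 0.1417], 0.78)]
sample_tube top []
sample_tube top []
tube_rim side [([0.4663, -0.2285, 0.2525], 0.85)]
tube_rim side [([0.4673, -0.227, 0.251], 0.94)]
tube_rim top []
tube_rim top []
swab side []
swab side []
swab top []
swab top []
```

View pics/g6.png

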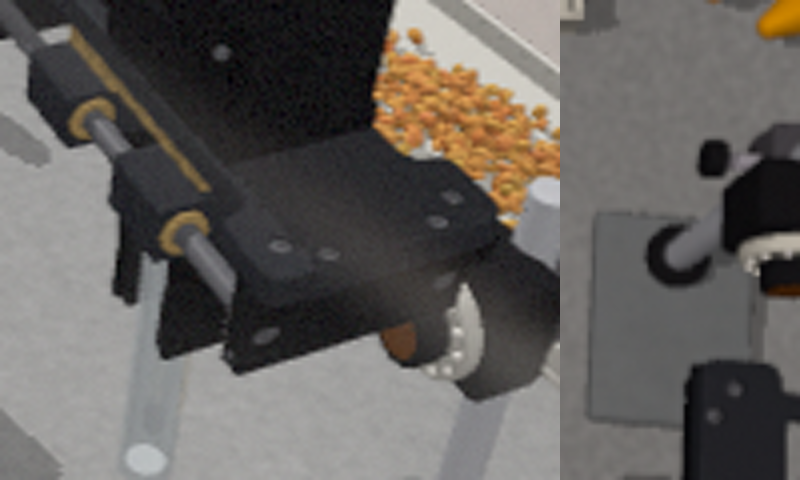

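The tube hangs below the fingers (crop (146,460) is its bottom), upright in front of the lens at crop (400,340), but its label faces away from the side camera. I have time to back up towards the side camera along its line of sight and turn the label into view, to check its facing.

>>> move_arm(
  series=[
    [0.01,-0.014,-0.02,0,0,8,0.01],
    [0.025,-0.035,-0.045,0,0,16,0.01],
    [0.04,-0.056,-0.07,0,0,24,0.01],
    [0.055,-0.077,-0.095,0,0,32,0.01],
    [0.07,-0.098,-0.12,0,0,40,0.01],
    [0.085,-0.118,-0.15,0,0,48,0.01],
    [0.1,-0.138,-0.175,0,0,56,0.01],
    [0.109,-0.151,-0.19,0,0,64,0.01],
    [0.109,-0.151,-0.19,0,0,72,0.01],
    [0.109,-0.151,-0.19,0,0,80,0.01],
  ],
)

```text
time_s: 19.55
ee_pos: [0.3505, -0.3687, 0.4109]
eef_rot: [0.001, 0.674, 0.738, -0.0]
contact_force: [-0.9, 0.3, -0.6]
grip_width: 0.212
grasp_force: 20.0
```

>>> move_arm(
  series=[
    [0,0,0,0,0,8,0.01],
    [0,0,0,0,0,16,0.01],
    [0,0,0,0,0,20,0.01],
    [0,0,0,0,0,20,0.01],
    [0,0,0,0,0,20,0.01],
    [0,0,0,0,0,20,0.01],
  ],
)

```text
time_s: 20.15
ee_pos: [0.3509, -0.368, 0.41]
eef_rot: [-0.0, 0.79, 0.614, -0.0]
contact_force: [0.5, -0.6, -0.7]
grip_width: 0.219
grasp_force: 20.0
```

```bash
python3 - <<'E'
from h import *
goal([.351,-.367,.41],-104.4);o=bot.get_obs();p=o["ee_pos"];print(o["joint_pos"])
s=bot.snapshot("side")
for h in(-.077,-.041,-.011):print(h,proj("side",p+[0,0,h]))
u,v=proj("side",p+[0,0,-.03]).astype(int)
u-=35;v-=35;print(u,v)
cv2.imwrite("pics/g7.png",cv2.resize(s[v:v+75,u:u+75],None,fx=8,fy=8,interpolation=cv2.INTER_CUBIC)[:,:,::-1])
E
```

```text
t 20.15 p [ 0.3509 -0.368   0.41  ] f [ 0.4535 -0.6175 -0.7186] w 19.079804517228258 19.999759991234185
shift mm [ 0.9515 -0.1185  0.0433] turn [-0.0012  0.0006  0.1016]
[-0.9643 -0.1142  1.5302 -0.      1.7256 -0.7148]
-0.077 [332.5376 312.1936]
-0.041 [336.9976 284.1714]
-0.011 [341.1639 257.9937]
303 239
```

View pics/g7.png

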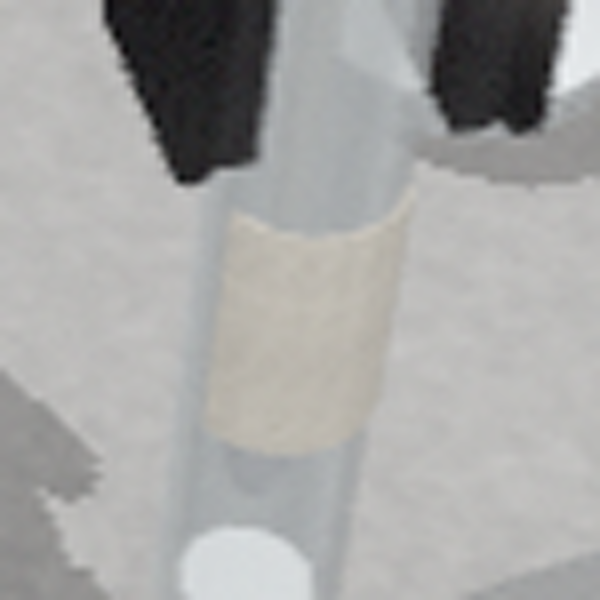

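```bash
python3 - <<'E'
from h import *
p=np.array([.3509,-.368,.41])
f=np.radians(np.arange(-220,20,.5))
from scipy.optimize import minimize
def ring(c,h):return np.array([proj("side",c+[.01*np.cos(a),.01*np.sin(a),h]) for a in f])
q=lambda x,y:np.array([(x+.5)/8-.5+303,(y+.5)/8-.5+239])
top=[q(*k) for k in((232,212),(265,228),(310,237),(355,230),(395,207),(412,185))]
bot_=[q(*k) for k in((207,425),(240,447),(285,456),(330,446),(358,425),(372,400))]
def cost(d):
    c=p+np.r_[d];return sum(np.min(np.linalg.norm(ring(c,h)-k,axis=1))**2 for h,K in((-.011,top),(-.041,bot_)) for k in K)
r=minimize(cost,[0,0,0],method="Nelder-Mead",options=dict(maxiter=120,xatol=1e-4,fatol=1e-3),) ;print(r.x*1000,r.fun)
for h,K in((-.011,top),(-.041,bot_)):
    R=ring(p+r.x,h);print([ (round(np.degrees(f[np.argmin(np.linalg.norm(R-k,axis=1))]),1)) for k in K])
cc=-CI["side"]["R"].T@CI["side"]["t"];print("cam az",np.degrees(np.arctan2(*(cc-p)[1::-1])))
E
```

```text
[-5.8154 -6.4505  7.7004] 0.7453368572316699
[np.float64(-165.5), np.float64(-145.5), np.float64(-121.5), np.float64(-96.5), np.float64(-66.0), np.float64(-45.0)]
[np.float64(-164.0), np.float64(-141.0), np.float64(-116.0), np.float64(-89.0), np.float64(-65.5), np.float64(-44.0)]
cam az -130.1636524055656
```

The label is clearly seen: its left edge is at azimuth -165°, its right edge near the silhouette. One more 25° turn puts it face-on to check both edges.

>>> move_arm(
  series=[
    [0,0,0,0,0,8,0.01],
    [0,0,0,0,0,16,0.01],
    [0,0,0,0,0,25,0.01],
    [0,0,0,0,0,25,0.01],
    [0,0,0,0,0,25,0.01],
    [0,0,0,0,0,25,0.01],
  ],
)

```text
time_s: 20.8
ee_pos: [0.3509, -0.368, 0.4101]
eef_rot: [0.0, 0.903, 0.429, -0.0]
contact_force: [0.3, -0.1, -0.6]
grip_width: 0.217
grasp_force: 20.0
```

```bash
python3 - <<'E'
from h import *
goal([.351,-.367,.41],-129.4)
s=bot.snapshot("side")
c=bot.get_obs()["ee_pos"]
# rows across the label: warp perpendicular to the axis, print profile of yellowness (R-B) averaged along label
b=c+np.array([-5.8,-6.5,7.7])/1000
ci=-CI["side"]["R"].T@CI["side"]["t"];az=np.arctan2(*(ci-b)[1::-1])
f=np.arange(-90,91,4.);im=s.astype(np.float32)
prof=[]
for d in f:
    a=az+np.radians(d);pt=np.float32([proj("side",b+[.01*np.cos(a),.01*np.sin(a),h]) for h in np.linspace(-.016,-.036,15)])
    v=cv2.remap(im,pt[None,:,0],pt[None,:,1],cv2.INTER_LINEAR)[0].mean(0);prof.append((d+np.degrees(az),v[0]-v[2],v.mean()))
print(np.round(prof,1).tolist())
E
```

```text
t 20.8 p [ 0.3509 -0.368   0.4101] f [ 0.3459 -0.0727 -0.5681] w 18.918032938505675 20.000067078719177
shift mm [ 0.8538 -0.5239  0.0661] turn [0.0016 0.0024 0.1929]
[[-220.1, 1.7, 180.1], [-216.1, 1.7, 179.9], [-212.1, 1.8, 179.9], [-208.1, 2.1, 179.6], [-204.1, 2.4, 179.1], [-200.1, 3.3, 178.2], [-196.1, 4.9, 176.7], [-192.1, 7.6, 174.8], [-188.1, 10.8, 173.2], [-184.1, 12.6, 172.4], [-180.1, 12.9, 171.9], [-176.1, 12.8, 171.5], [-172.1, 12.7, 170.7], [-168.1, 12.8, 169.2], [-164.1, 12.8, 168.9], [-160.1, 12.8, 169.5], [-156.1, 12.8, 170.1], [-152.1, 12.7, 172.0], [-148.1, 12.4, 173.9], [-144.1, 12.6, 174.9], [-140.1, 12.8, 175.9], [-136.1, 12.7, 176.1], [-132.1, 12.7, 175.7], [-128.1, 12.9, 175.6], [-124.1, 12.6, 176.0], [-120.1, 12.8, 176.5], [-116.1, 12.9, 177.4], [-112.1, 12.7, 176.9], [-108.1, 12.7, 175.8], [-104.1, 12.8, 175.2], [-100.1, 12.6, 175.6], [-96.1, 12.5, 176.2], [-92.1, 12.8, 175.9], [-88.1, 12.6, 174.0], [-84.1, 12.4, 172.0], [-80.1, 12.1, 171.5], [-76.1, 11.5, 171.4], [-72.1, 10.2, 170.5], [-68.1, 8.1, 169.4], [-64.1, 5.5, 169.0], [-60.1, 3.1, 169.3], [-56.1, 1.9, 170.7], [-52.1, 1.5, 172.6], [-48.1, 1.1, 173.8], [-44.1, 1.2, 174.4], [-40.1, 1.0, 174.3]]
```

```bash
python3 - <<'E'
from h import *
for c,(x0,y0,w,h) in(("side",(388,235,50,45)),("top",(412,160,45,40))):
    im=cv2.imread(f"pics/{c}0.png")[y0:y0+h,x0:x0+w].astype(int)
    m=(im[:,:,2]-im[:,:,0]>18);n,lab,st,ce=cv2.connectedComponentsWithStats(m.astype(np.uint8))
    print(c,[(st[i].tolist(),(ce[i]+[x0,y0]).tolist()) for i in range(1,n) if st[i,4]>3])
s=cv2.imread("pics/side0.png");t=cv2.imread("pics/top0.png")
cv2.imwrite("pics/g8.png",np.hstack([cv2.resize(s[235:285,388:428],None,fx=10,fy=10,interpolation=cv2.INTER_CUBIC),cv2.resize(t[150:200,412:452],None,fx=10,fy=10,interpolation=cv2.INTER_CUBIC)]))
for X in([.5755,-.2345,.1755],[.5749,-.2336,.1788],[.575,-.2355,.173]):print(proj("side",X),proj("top",X))
E
```

```text
side [([19, 0, 4, 1, 4], [408.5, 235.0]), ([37, 0, 5, 3, 9], [427.0, 235.55555555555554]), ([7, 21, 9, 14, 96], [398.8125, 262.3645833333333])]
top [([15, 9, 15, 3, 39], [433.6666666666667, 170.05128205128204]), ([15, 21, 13, 3, 34], [432.8529411764706, 182.08823529411765])]
[399.1083 261.924 ] [432.1372 182.8339]
[398.8355 260.0964] [432.4097 182.7492]
[398.9541 263.6385] [432.1364 183.4127]
```

View pics/g8.png

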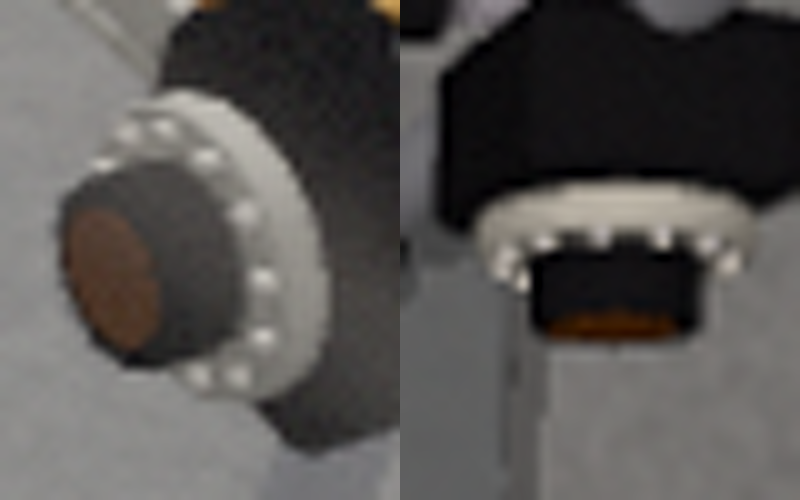

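The crops show the glass centre at side (398.8,262.4) and top (433,182), which matches a lens at about (0.576,-0.2355,0.1755). Going back there.

```bash
python3 - <<'E'
from h import *
print(tri((398.8,262.4),(432.9,182.1)))
goal([.4713,-.2272,.23],-4.4)
E
```

```text
[ 0.5756 -0.2353  0.1756]
t 20.85 p [ 0.3509 -0.368   0.4101] f [0.3487 0.4522 0.1595] w 19.06042018501741 19.999818410561325
shift mm [185.242    4.1689 180.084 ] turn [  -0.0012    0.007  -124.8466]
```

>>> move_arm(
  series=[
    [0.01,0,0.01,0,0,-8,0.01],
    [0.02,0,0.02,0,0,-16,0.01],
    [0.035,0.001,0.035,0,0,-24,0.01],
    [0.05,0.001,0.05,0,0,-32,0.01],
    [0.065,0.001,0.065,0,0,-40,0.01],
    [0.08,0.002,0.08,0,0,-48,0.01],
    [0.095,0.002,0.095,0,0,-56,0.01],
    [0.11,0.002,0.11,0,0,-64,0.01],
    [0.12,0.002,0.12,0,0,-72,0.01],
    [0.12,0.002,0.12,0,0,-80,0.01],
  ],
)

```text
time_s: 21.85
ee_pos: [0.4286, -0.2748, 0.288]
eef_rot: [-0.002, 0.414, 0.91, 0.001]
contact_force: [-0.6, 0.8, 0.1]
grip_width: 0.218
grasp_force: 20.0
```

```bash
python3 - <<'E'
from h import *
goal([.4713,-.2272,.23],-4.4)
E
```

```text
t 21.85 p [ 0.4286 -0.2748  0.288 ] f [-0.6111  0.789   0.0887] w 19.007358892832865 19.99911313725871
shift mm [ 7.5556 63.5267 58.0431] turn [  0.0773  -0.1835 -44.4633]
```

>>> move_arm(
  series=[
    [0.001,0.012,0.012,0,0,-8,0.01],
    [0.003,0.025,0.025,0,0,-16,0.01],
    [0.004,0.037,0.037,0,0,-24,0.01],
    [0.006,0.05,0.048,0,0,-32,0.01],
    [0.0075,0.0635,0.058,0,0,-40,0.01],
    [0.0075,0.0635,0.058,0,0,-45,0.01],
    [0.0075,0.0635,0.058,0,0,-45,0.01],
    [0.0075,0.0635,0.058,0,0,-45,0.01],
    [0.0075,0.0635,0.058,0,0,-45,0.01],
  ],
)

```text
time_s: 22.75
ee_pos: [0.472, -0.2298, 0.2324]
eef_rot: [0.0, 0.039, 0.999, -0.0]
contact_force: [-0.2, 0.1, 0.2]
grip_width: 0.215
grasp_force: 20.0
```

```bash
python3 - <<'E'
from h import *
goal([.4713,-.2272,.202],-4.4)
E
```

```text
t 22.75 p [ 0.472  -0.2298  0.2324] f [-0.1986  0.1207  0.1833] w 18.705237279002574 19.999944533174634
shift mm [ 0.8802  2.5618 30.432 ] turn [-0.023   0.0326 -0.0781]
```

>>> move_arm(
  series=[
    [0.001,0.0025,0.01,0,0,0,0.01],
    [0.001,0.0025,0.02,0,0,0,0.01],
    [0.001,0.0025,0.0305,0,0,0,0.01],
    [0.001,0.0025,0.0305,0,0,0,0.01],
    [0.001,0.0025,0.0305,0,0,0,0.01],
    [0.001,0.0025,0.0305,0,0,0,0.01],
  ],
)

```text
time_s: 23.35
ee_pos: [0.4713, -0.2271, 0.2018]
eef_rot: [0.0, 0.038, 0.999, -0.0]
contact_force: [-0.6, 0.2, 0.2]
grip_width: 0.218
grasp_force: 20.0
```

```bash
python3 - <<'E'
from h import *
goal([.4713,-.2272,.202],-4.4)
for k in range(3):
  s=bot.snapshot("side")
  for l in("label","sample_tube","tube_rim"):print(l,[(d["location"],round(d["p"],2)) for d in bot.spot_point(l,"side")[:1]])
p=bot.get_obs()["ee_pos"];print("pred bottom",proj("side",p-[0,0,.077]))
s=s.copy()
cv2.imwrite("pics/g9.png",cv2.resize(s[195:315,305:445],None,fx=5,fy=5,interpolation=cv2.INTER_CUBIC)[:,:,::-1])
E
```

```text
t 23.35 p [ 0.4713 -0.2271  0.2018] f [-0.563   0.2001  0.2369] w 18.989951370407272 19.999944602803097
shift mm [-0.0254 -0.1458 -0.1881] turn [-0.014   0.0211  0.0076]
label [([0.4697, -0.2287, 0.1767], 0.82)]
sample_tube [([0.468, -0.2287, 0.1248], 0.69)]
tube_rim []
label [([0.472, -0.2278, 0.1756], 0.81)]
sample_tube [([0.4668, -0.2299, 0.1238], 0.88)]
tube_rim [([0.4648, -0.2283, 0.2324], 0.81)]
label [([0.47, -0.2303, 0.1738], 0.94)]
sample_tube [([0.4677, -0.2297, 0.1228], 0.98)]
tube_rim [([0.4673, -0.2265, 0.2318], 0.63)]
pred bottom [334.3718 304.7526]
```

View pics/g9.png

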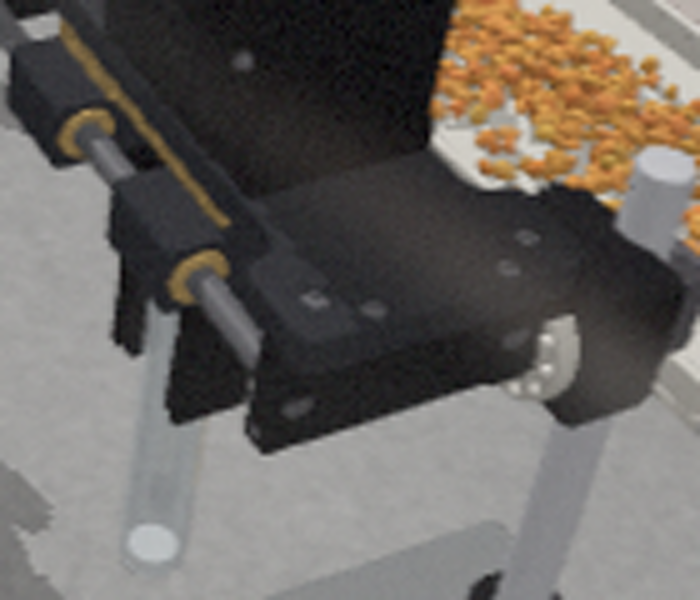

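The tube hangs upright (bottom at crop (153,545), as predicted). The label point reads (0.471,-0.228,0.175) against the lens at (0.576,-0.235,0.176), and nothing is touching. Handing in.

```bash
python3 -c "
from bench import bot
print(bot.close_job())"
```

```text
the job is handed in; nothing more can be done
None
```

I pressed the swab's cap home on the open tube with about 25 N. The closed tube is now held upright by its wall, label towards the lens and level with it, about 10 cm in front. I handed the job in at about 23.5 s; no verdict came back.

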